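# Clamp the re-glued hand stamp

## Task

The oblong wooden hand stamp of the registration desk split along its block and has just been glued: set it rubber face down (handle up) in the shallow pocket of the ratchet bar clamp, with its long side along the anvil, and let go of it. Then pump the clamp's trigger until the sprung pad of the jaw meets the block and is pressed in about half of its travel, never nearly all the way, which would crush the block. Finish while still holding the trigger squeezed so that the pad stays half pressed; do not push the jaw itself, and leave the other things on the table where they are.

Things in the scene. Friction and masses are not known exactly. Their poses are not given: they have to be found in the camera images.
- stamp: Loose wooden hand stamp, 85 to 170 g: block 52 x 38 x 28 mm (x, y, z) with a thin dark rubber face below, and on top an upright oblong handle 44 (x) by 18 mm (y), 28 to 68 mm above its underside. A fine glue line runs along the block. Origin: centre of its underside; z up. Starts upright on the table; a half turn about z makes no difference.
- clamp: Ratchet clamp fixed to the table, 295 mm long. Origin on the table, x the way the jaw advances, z up. Along x, mm: steel anvil from 106.5 (60 wide, top z 40), pocket, pad and jaw (tops z 39, 42), black palm post -44 to -32 (26 wide, top z 92), black trigger lever (top z 111), toothed tail of the bar to -158. Grey cheeks beside the bar reach z 46, y +-25.
- pocket (a point): Centre of the pocket's floor (clamp frame: 85, 0, 6 mm), axes as the clamp's. Pocket 43 mm along clamp x, 60 mm along clamp y; anvil at +x, 6 mm high walls on the other sides. The stamp's long side (its x) goes along clamp y, with 2.5 mm (x) and 4 mm (y) play each side.
- pad_face (a point): Middle of the face of the jaw's grey sprung pad (46 mm wide, 24 mm high) that meets the stamp's long side, 27 mm above the table; axes as the clamp's. Starts 18 to 40 mm short of a stamp that rests against the anvil.
- jaw (a joint): Travel of jaw and bar towards the anvil, m, 0 to 0.060, starts between 0 and 0.022. Bar friction 5 N. Driven by the trigger's pawl over 4 mm saw teeth.
- pad (a joint): How far the sprung pad is pressed into the jaw, m: 0 free, 0.016 bottomed; spring 1 N per mm. Wanted at the end: about 0.008. Bar friction alone keeps only 0.002 to 0.004 of it: when the trigger is released the pad pushes the jaw back, so the trigger must be kept squeezed.
- trigger (a joint): Lever angle, rad: 0 released (leans back 0.2 from upright), 0.4 fully squeezed (leans 0.2 towards the anvil). Hinge at clamp x -79.5, z 8 mm, about clamp y. Light return spring (1 to 3 N at the grip). A full squeeze advances the jaw up to 12 mm (0.03 m per rad; up to 4 mm lost before a tooth catches); the return stroke leaves the jaw (within 1 to 2 mm). Needs 2 to 6 squeezes, 6 to 10 N at the end.
- trigger_grip (a point): Where to take the trigger: middle of the lever, 84 mm from its hinge; z along the lever, which ends 20 mm above. Lever 12 mm thick (clamp x), 24 mm wide (clamp y). It can be pinched from above across its width and swung, pushed from behind (from -x), or squeezed against the palm post (70 mm over both when released).
- knob_stamp: Bystander: round stamp with a knob, 44 mm across, 64 mm high, origin under its centre. Leave it.
- tape_roll: Bystander: roll of clear tape lying flat, 60 mm across, 24 mm high, origin under its centre. Leave it.
- ink_tin: Bystander: flat dark ink pad tin 75 x 110 x 16 mm beyond the clamp, origin under its centre. Leave it.
Not all that is in view belongs to the job. Leave any purple look-alike of the stamp alone.

How it is judged:
By the outcome, as a careful person would: the job done as asked, in the order asked, and still so for the second after the job is handed in, while the arm keeps its last pose, push and grip.
It also fails if it takes over 72 s, if anything falls off the work surface, if the arm or the gripper's body presses on something with over 40 N, if the wrist force passes 120 N, or if a joint passes its speed limit or range.

## Robot

A 7-joint arm with a two-finger parallel gripper is mounted at the origin on the work surface. World frame = base frame: x ahead of the robot, y to its left, z up, the work surface at z = 0. Lengths are in m, angles in rad, forces in N, time in s.
With the tool pointing down it reaches from about 0.4 to 0.85 m from the base axis. Payload 10.4 kg.
Tool frame: the origin (TCP) lies on the centre line of the jaws, within the pads' length; the fingertips stand r.tip_extent ahead of it and the grasp point (between the pads) lies 3 mm ahead of it (r.tip_extent is the distance from the TCP to the fingertips, in m); z points along the fingers, y is the direction in which the jaws open and shut (so a half turn about z gives the same grasp; the last joint's range is limited). The gripper opens to 87 mm and grips with 3 to 60 N. Pads are 19 mm wide; open, the fingers measure 117 mm over their backs; the gripper's body (75 mm by 190 mm) begins 51 mm behind the grasp point.
Start: joints at [1.274, 0.332, -0.065, 1.46, 0.022, 1.35, -0.088], TCP at [0.169, -0.602, 0.245] pointing down, gripper open.
Joint ranges: [-2.6, 2.6], [-0.5, 2.12], [-1.47, 1.34], [0.16, 2.42], [-1.27, 4.41], [0.06, 2.06], [-2.6, 2.6]. Speed limits (rad/s): [2.22, 2.22, 2.79, 2.79, 3.14, 3.14, 3.14].

## Interface

Orientations are given as a unit quaternion [x, y, z, w].
In Python, from bench import r gives the robot as it stands. The module is installed in compiled form; this text tells all that it offers.
- The arm moves only by the shell command python3 -m jog 'ROWS' [FORCE]. ROWS is JSON, a list of rows, each a list of 5 numbers: the shift along the tool's x, y, z in cm, then the turn about the tool's z in rad, then the closure, from 0 (fully open) to 1 (shut). A call has exactly 10 rows; each row shifts and turns the pose as measured when the row begins, along the tool's axes as they then stand; what a row does not reach is not made up. A row lasts 1/10 s, in which the tool goes at most 50 mm and 8.59 degrees, less where a joint would pass 70% of its speed; a pose out of reach is approached as far as the arm can. A call with a gripper value outside its range is refused whole. The fingers move at their own pace and stop on an object; FORCE is the grip in N (left out, the last holds). Time passes only in rows, so rows that do not move let the fingers close, or fill a call up. It gives the time, the measured TCP pose, the force and the opening at its end, in the units of the state.
- r.read_state(): the state, without advancing time (a new reading comes with each control period).
- r.camera(name): name is "scene" or "top" or "wrist"; returns a dict with "pixels" (400x640x3 uint8, red, green, blue), "fx", "fy", "cx", "cy" (pixels), "camera_from_world" (4x4, takes a point from world to camera coordinates). Camera axes: x right, y up, looking along -z (the intrinsics and any distortion apply to the point x, -y, -z); pixel columns grow to the right and rows downward; lengths in m; the calibration is good to about 2 mm. A picture is of the moment at which its call begins. There is no depth.
- r.close_job(): hands the job in, once; it reports no verdict.
The state is a dict: "time": time; "joint_positions": joint angles; "joint_vel": joint speeds; "joint_torque": joint torques, N m; "ee_pos": TCP position; "eef_rot": TCP orientation; "ft_force": force on the tool from outside, world axes, zero at the start; "torque": the same for the moment, N m; "width": finger opening in m.
Only numpy, scipy, OpenCV 4.12 (cv2) and the standard library are available. Lean on these libraries where they do the work, as an engineer would, in place of code of your own. Each camera call takes 0.05 s, during which the arm holds its last target. There are 200 camera calls.

## Working session

There is one attempt and no reset: what is moved stays moved. The work goes in short steps, Python scripts to look and compute and a shell command to move; the robot and the scene stay as the last step left them, time stands still between calls to the robot, and variables do not carry over. Pictures are saved under pics/ and viewed, about 8 in all and at most 12, crops included, and the job is handed in when it is done.

```bash
mkdir -p pics; cat > h.py <<'E'
import numpy as np, cv2
from bench import r
from scipy.spatial.transform import Rotation as R
def shot(n,f):
    c=r.camera(n); cv2.imwrite('pics/'+f,c['pixels'][:,:,::-1]); np.savez('pics/'+f+'.npz',**c); return c
def ray(c,u,v,z):
    M=np.array(c['camera_from_world']); d=np.array([(u-c['cx'])/c['fx'],-(v-c['cy'])/c['fy'],-1.])
    o=-M[:3,:3].T@M[:3,3]; d=M[:3,:3].T@d
    return o+d*(z-o[2])/d[2]
def proj(c,p):
    M=np.array(c['camera_from_world']); q=M[:3,:3]@p+M[:3,3]
    return np.array([c['cx']+c['fx']*q[0]/-q[2], c['cy']-c['fy']*q[1]/-q[2]])
def st():
    s=r.read_state(); Rm=R.from_quat(s['eef_rot']).as_matrix()
    print('t',s['time'],'p',np.round(s['ee_pos'],4),'F',np.round(s['ft_force'],1),'w',s['width']); print(np.round(Rm,3)); return s,Rm
def load(f): return dict(np.load('pics/'+f+'.npz',allow_pickle=True))
E
python3 - <<'E'
from h import *
st(); print(r.tip_extent)
for n in('top','scene'):
    c=shot(n,n+'1.png'); print({k:c[k] for k in c if k!='pixels'})
E
```

```text
t 0.0 p [ 0.1689 -0.6014  0.2438] F [ 0.3 -0.4 -0.4] w 0.08668105600793885
[[ 0.963  0.27  -0.   ]
 [ 0.27  -0.963  0.001]
 [-0.    -0.001 -1.   ]]
0.022
{'fx': 455.9926189634486, 'fy': 455.9926189634486, 'cx': 314.5906890393657, 'cy': 205.20773392404473, 'camera_from_world': array([[ 0.15874696, -0.98730632,  0.00506222, -0.07665828],
       [ 0.96410637,  0.15611787,  0.21476992, -0.58495365],
       [-0.212834  , -0.02921355,  0.97665155, -0.92315394],
       [ 0.        ,  0.        ,  0.        ,  1.        ]])}
{'fx': 480.7614465972024, 'fy': 480.7614465972024, 'cx': 328.0327753707266, 'cy': 207.41575343248428, 'camera_from_world': array([[-0.74286693,  0.66913309,  0.02023926,  0.4402486 ],
       [-0.40012025, -0.46804335,  0.7879335 ,  0.18294711],
       [ 0.53670523,  0.57723161,  0.61542763, -1.41165682],
       [ 0.        ,  0.        ,  0.        ,  1.        ]])}
```

View pics/top1.png

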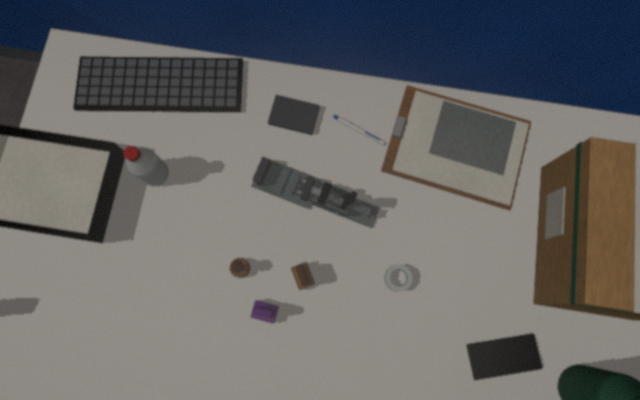

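View pics/scene1.png

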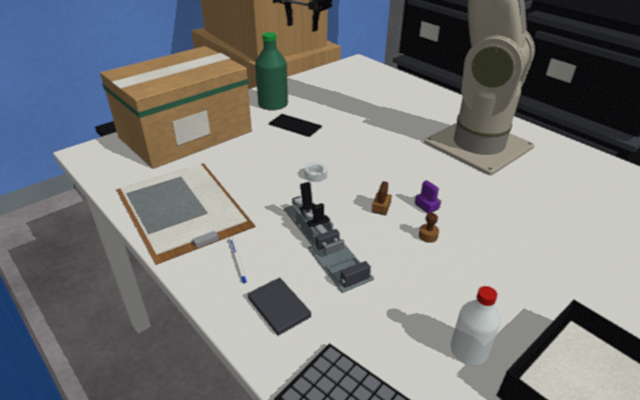

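Top view: the candidates for the stamp are brown oblong (303,275), round brown knob stamp (240,267) and purple look-alike (265,311). I choose (303,275), which is (382,198) in the scene view. The clamp runs from its anvil at (262,172) to its tail at (375,215). I'll check with one close crop and measure.

```bash
python3 - <<'E'
from h import *
t=load('top1.png');s=load('scene1.png')
a=cv2.resize(t['pixels'][145:300,225:425,::-1],None,fx=4,fy=4,interpolation=cv2.INTER_CUBIC)[:,:800]
cv2.imwrite('pics/crop_t.png',a[:600])
a=cv2.resize(s['pixels'][170:295,275:455,::-1],None,fx=4.4,fy=4.4,interpolation=cv2.INTER_CUBIC)
cv2.imwrite('pics/crop_s.png',a)
def P(u,v,z): return np.round(ray(t,u,v,z),4)
print('stamp',P(303,275,.03),P(303,275,.068)); print('anvil',P(262,172,.04),'tail',P(375,215,.03))
hsv=cv2.cvtColor(t['pixels'],cv2.COLOR_RGB2HSV); m=cv2.inRange(hsv,(3,90,30),(22,255,255)); m[:, :225]=0;m[:,330:]=0;m[:240]=0
n,l,stt,cen=cv2.connectedComponentsWithStats(m)
for i in range(1,n):
    if stt[i,4]>30: print(stt[i],cen[i],cv2.minAreaRect(np.argwhere(l==i)[:,::-1].astype(np.float32)))
E
```

```text
stamp [0.4402 0.0187 0.03  ] [0.4379 0.0176 0.068 ]
anvil [0.6515 0.1473 0.04  ] tail [ 0.5965 -0.1181  0.03  ]
[293 267  13  22  93] [297.80645161 277.62365591] ((298.052490234375, 277.47705078125), (21.644216537475586, 5.897762298583984), 66.37062072753906)
[231 270  16   6  53] [239.45283019 272.90566038] ((238.5, 272.5), (5.0, 15.0), 90.0)
```

View pics/crop_t.png

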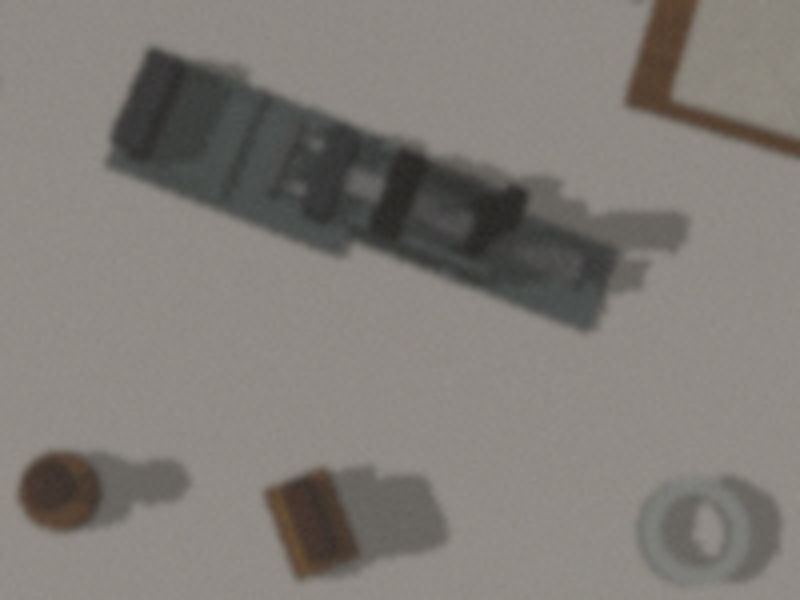

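The crop confirms it: an oblong brown block with an oblong handle, crop (312,523). Beside it are the round knob stamp at (60,490) and the tape at (695,530). The clamp's anvil is at top left, the trigger top at (500,215).

```bash
python3 - <<'E'
from h import *
t=load('top1.png')
def P(u,v,z): return np.round(ray(t,225+u/4,145+v/4,z),4)
print('stamp corners z28 left edge',P(265,490,.028),P(300,578,.028)); print('handle top right edge',P(325,470,.068),P(358,555,.068))
A=[P(*q,.04) for q in((150,48),(183,62),(150,160),(112,143))]; print('anvil',A, 'front mid',(A[1]+A[2])/2)
print('base edge',P(107,165,.003),P(345,255,.003),'tail',P(615,250,.02),P(590,330,.003))
print('trigger top',P(523,188,.111),P(473,245,.111),'post',P(410,150,.092),P(385,235,.092))
E
python3 -m jog '[[3,-4,0,0,0],[3,-4,0,0,0],[3,-4,0,0,0],[3,-4,0,0,0],[3,-4,0,0,0],[3,-4,0,0,0],[3,-4,0,0,0],[3,-4,0,0,0],[3,-4,0,0,0],[3,-4,0,0,0]]'
```

```text
stamp corners z28 left edge [0.4522 0.0467 0.028 ] [0.4087 0.0201 0.028 ]
handle top right edge [0.4645 0.0151 0.068 ] [ 0.4239 -0.0089  0.068 ]
anvil [array([0.6866, 0.1527, 0.04  ]), array([0.6814, 0.1327, 0.04  ]), array([0.622 , 0.1406, 0.04  ]), array([0.6282, 0.1635, 0.04  ])] front mid [0.6517  0.13665 0.04   ]
base edge [0.6241 0.1704 0.003 ] [0.5935 0.0256 0.003 ] tail [ 0.6172 -0.1253  0.02  ] [ 0.5727 -0.1191  0.003 ]
trigger top [ 0.6207 -0.0637  0.111 ] [ 0.5867 -0.0425  0.111 ] post [ 0.6367 -0.0026  0.092 ] [0.5889 0.0033 0.092 ]
time: 1.1
ee_pos: [0.3457, -0.1359, 0.2391]
eef_rot: [0.991, 0.131, -0.003, -0.002]
ft_force: [0.6, -0.7, 1.1]
width: 0.0871
```

```bash
python3 -m jog '[[2.2,-2.0,0,0,0],[2.2,-2.0,0,0,0],[2.2,-2.0,0,0,0],[2.2,-2.0,0,0,0],[2.2,-2.0,0,0,0],[2.0,-2,0,0,0],[0,0,0,-0.07,0],[0,0,0,-0.07,0],[0,0,0,-0.07,0],[0,0,0,-0.07,0]]'
python3 - <<'E'
from h import *
s,_=st(); print(np.round(s['joint_positions'],2))
c=shot('wrist','w1.png'); print(c['camera_from_world'],c['fx'],c['cx'],c['cy'])
E
```

```text
time: 2.1
ee_pos: [0.4419, 0.0292, 0.2376]
eef_rot: [0.96, 0.278, -0.003, -0.003]
ft_force: [-0.8, -0.5, 0.6]
width: 0.0871
t 2.1 p [0.4419 0.0292 0.2376] F [-0.8 -0.5  0.6] w 0.08710878315381922
[[ 0.845  0.535 -0.008]
 [ 0.535 -0.845  0.003]
 [-0.005 -0.007 -1.   ]]
[ 0.71 -0.03 -0.84  1.88 -0.03  1.29 -1.13]
[[ 0.53393429 -0.8454975  -0.00693909 -0.20901656]
 [ 0.81621835  0.51755171 -0.25676414 -0.34584223]
 [ 0.22068478  0.13143136  0.96644918 -0.4821006 ]
 [ 0.          0.          0.          1.        ]] 360.0585891333648 320.1034342311087 196.21054991104575
```

View pics/w1.png

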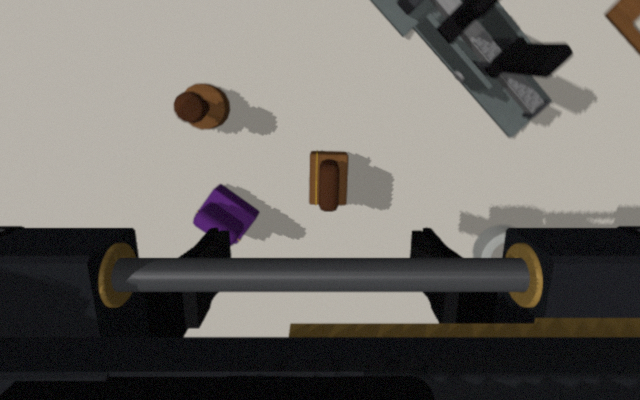

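Wrist view: the stamp's block is at (310–348,152) and its handle top spans (320–339,160–210). It is nearly square to the tool.

```bash
python3 - <<'E'
from h import *
c=load('w1.png')
s,Rm=st()
hsv=cv2.cvtColor(c['pixels'],cv2.COLOR_RGB2HSV)
m=cv2.inRange(hsv,(2,80,20),(22,255,255)); m[:, :280]=0;m[:,365:]=0;m[:140]=0;m[222:]=0
n,l,q,cen=cv2.connectedComponentsWithStats(m); i=1+q[1:,4].argmax(); print(q[i])
for y in range(148,214,6):
    x=np.where(l[y]==i)[0]
    if len(x): print(y,x.min(),x.max(), c['pixels'][y,x.min():x.max()+1:3,0])
for u,v,z in((329.5,161,.068),(329.5,210,.068),(329.5,185.5,.068),(310,152,.028),(348,152,.028),(329,152,.028),(310,204,.028),(347,204,.028)):
    p=ray(c,u,v,z); print((u,v),np.round(p,4),'tool cm',np.round(100*Rm.T@(p-s['ee_pos']),2))
E
```

```text
t 2.15 p [0.4418 0.0292 0.2376] F [ 0.7 -0.1  0. ] w 0.0869766006928968
[[ 0.843  0.538 -0.008]
 [ 0.538 -0.843  0.003]
 [-0.005 -0.007 -1.   ]]
[ 310  151   38   60 2031]
154 311 346 [ 90  88 126  83  82  77  76  74  70  74  74  73]
160 310 347 [113 106 136 102  84  47  39  37  61  94 104 106  98]
166 310 347 [110 108 135  87  56  54  57  54  45  36  79  78  72]
172 310 346 [106 109 139  79  70  72  71  68  60  39  76  78  74]
178 310 346 [107 109 137  75  69  75  69  67  60  39  75  77  76]
184 310 346 [108 111 145  73  73  72  70  65  59  40  77  77  76]
190 310 346 [108 107 143  75  73  70  69  63  60  39  74  81  78]
196 310 345 [108 109 144  67  70  71  64  63  55  45  75  79]
202 310 345 [107 109 143  62  70  71  70  66  55  44  76  74]
208 321 335 [74 64 64 65 59]
(329.5, 161) [0.4609 0.0337 0.068 ] tool cm [ 1.93  0.77 16.94]
(329.5, 210) [0.4237 0.0099 0.068 ] tool cm [-2.48  0.77 16.97]
(329.5, 185.5) [0.4427 0.022  0.068 ] tool cm [-0.23  0.77 16.96]
(310, 152) [0.4531 0.0502 0.028 ] tool cm [ 2.18 -1.02 20.96]
(348, 152) [0.4727 0.0192 0.028 ] tool cm [ 2.17  2.66 20.93]
(329, 152) [0.4629 0.0347 0.028 ] tool cm [ 2.18  0.82 20.94]
(310, 204) [0.4086 0.0226 0.028 ] tool cm [-3.05 -1.08 20.98]
(347, 204) [ 0.4285 -0.0088  0.028 ] tool cm [-3.06  2.63 20.96]
```

```bash
python3 -m jog '[[-0.3,0.78,1,0,0],[0,0,2.5,0,0],[0,0,2.5,0,0],[0,0,2.5,0,0],[0,0,2.5,0,0],[0,0,2.5,0,0],[0,0,1.5,0,0],[0,0,1,0,0],[0,0,0,0,0],[0,0,0,0,0]]' 25
python3 - <<'E'
from h import *
s,Rm=st()
p=np.array([.4416,.0211,.062]); print(np.round(100*Rm.T@(p-s['ee_pos']),2))
E
```

```text
time: 3.15
ee_pos: [0.44, 0.0156, 0.0659]
eef_rot: [0.963, 0.271, -0.005, -0.003]
ft_force: [0.5, 0.4, 0.4]
width: 0.0866
t 3.15 p [0.44   0.0156 0.0659] F [0.5 0.4 0.4] w 0.08658330284255299
[[ 0.853  0.521 -0.011]
 [ 0.521 -0.854  0.003]
 [-0.008 -0.008 -1.   ]]
[ 0.43 -0.38  0.39]
```

```bash
python3 -m jog '[[0.4,-0.4,0.2,0,0],[0,0,0.2,0,0],[0,0,0,0,0.5],[0,0,0,0,1],[0,0,0,0,1],[0,0,0,0,1],[0,0,0,0,1],[0,0,0,0,1],[0,0,-1,0,1],[0,0,-1.5,0,1]]' 25
python3 - <<'E'
from h import *
st()
E
```

```text
time: 4.15
ee_pos: [0.4423, 0.0214, 0.089]
eef_rot: [0.963, 0.27, -0.004, -0.002]
ft_force: [1.0, 0.3, 0.5]
width: 0.0308
t 4.15 p [0.4423 0.0214 0.089 ] F [1.  0.3 0.5] w 0.030839619199683675
[[ 0.854  0.52  -0.01 ]
 [ 0.52  -0.854  0.002]
 [-0.007 -0.007 -1.   ]]
```

The fingers were still closing when I lifted. I'll go back down with the opening held and close fully.

```bash
python3 -m jog '[[0,0,1,0,0.6],[0,0,1,0,0.6],[0,0,0.6,0,0.6],[0,0,0,0,1],[0,0,0,0,1],[0,0,0,0,1],[0,0,0,0,1],[0,0,0,0,1],[0,0,0,0,1],[0,0,0,0,1]]' 25
python3 - <<'E'
from h import *
st()
E
```

```text
time: 5.15
ee_pos: [0.4427, 0.0215, 0.063]
eef_rot: [0.963, 0.27, -0.004, -0.002]
ft_force: [-0.2, 0.4, -0.7]
width: 0.0179
t 5.15 p [0.4427 0.0215 0.063 ] F [-0.2  0.4 -0.7] w 0.017872806510295134
[[ 0.854  0.52  -0.008]
 [ 0.52  -0.854  0.002]
 [-0.006 -0.006 -1.   ]]
```

```bash
python3 -m jog '[[0,0,-2,0,1],[0,0,-4,0,1],[0,0,-4,0,1],[0,0,-4,0,1],[3.5,-1,0,0,1],[3.5,-1,0,0,1],[3.5,-1,0,0,1],[3.5,-1,0,0,1],[0,0,0,0.12,1],[0,0,0,0.12,1]]'
python3 -m jog '[[0,0,0,0.12,1],[0,0,0,0.12,1],[0,0,0,0.12,1],[0,0,0,0.12,1],[0,0,0,0.05,1],[0,0,0,0,1],[0,0,0,0,1],[0,0,0,0,1],[0,0,0,0,1],[0,0,0,0,1]]'
python3 - <<'E'
from h import *
s,_=st(); print(np.round(s['joint_positions'],2))
shot('wrist','w2.png')
E
```

```text
time: 6.15
ee_pos: [0.5463, 0.1304, 0.2089]
eef_rot: [0.989, 0.148, -0.003, 0.0]
ft_force: [-0.4, -0.6, -0.1]
width: 0.0177
time: 7.15
ee_pos: [0.5456, 0.1313, 0.2073]
eef_rot: [0.992, -0.126, -0.004, 0.001]
ft_force: [-0.1, 0.6, -1.4]
width: 0.0178
t 7.15 p [0.5456 0.1313 0.2073] F [-0.1  0.6 -1.4] w 0.01775672801836659
[[ 0.968 -0.251 -0.009]
 [-0.251 -0.968 -0.   ]
 [-0.008  0.002 -1.   ]]
[ 0.34  0.32 -0.78  1.64  0.23  1.28 -2.31]
```

View pics/w2.png

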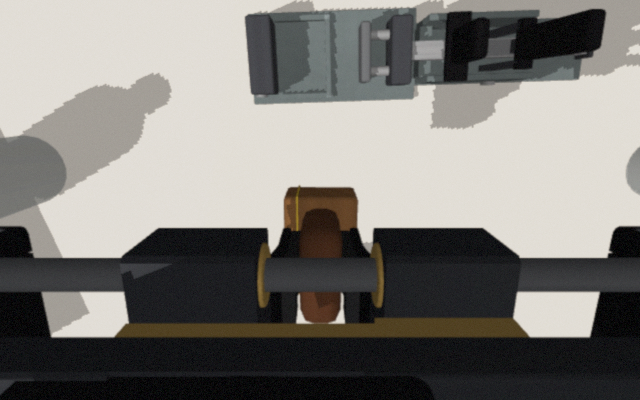

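Wrist view 2: stamp held at (320,230). Clamp: anvil (247–276,15–95), pocket to wall line (327,50), pad (364,50), jaw (400,50), post (460,45), trigger (570,40). I'll enlarge the clamp for edges.

```bash
python3 - <<'E'
from h import *
c=load('w2.png'); cv2.imwrite('pics/w2c.png',cv2.convertScaleAbs(cv2.resize(c['pixels'][0:120,240:440,::-1],None,fx=4,fy=4,interpolation=cv2.INTER_CUBIC),alpha=1.5))
E
```

```text
(no output)
```

View pics/w2c.png

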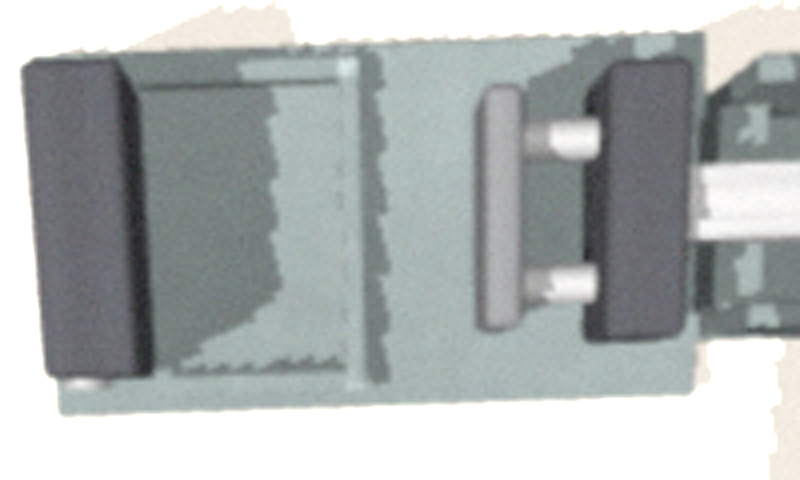

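```bash
python3 - <<'E'
from h import *
c=load('w2.png'); s,Rm=st()
def P(u,v,z): return ray(c,240+u/4,v/4,z)
a,b=P(120,62,.04),P(137,375,.04); a2,b2=P(25,65,.04),P(48,378,.04)
e,f=P(62,415,.0),P(692,392,.0); g,h=P(300,45,.0),P(690,35,.0)
pa,pb=P(478,90,.039),P(480,328,.039); j1,j2=P(620,60,.042),P(595,338,.042)
w1,w2=P(342,62,.012),P(348,385,.012)
ang=lambda p,q:np.degrees(np.arctan2(*(p-q)[1::-1]))
print('yaw from anvil f/b+90,edge,pad,wall',ang(b,a)-90,ang(b2,a2)-90,ang(e,f),ang(g,h),ang(pb,pa)-90,ang(w2,w1)-90)
print('widths',*[np.linalg.norm(x) for x in(a-b,a2-b2,a-a2,pa-pb)])
y=np.radians(np.mean([ang(b,a)-90,ang(e,f),ang(b2,a2)-90,ang(w2,w1)-90])); X=np.array([np.cos(y),np.sin(y),0]);Y=np.array([-np.sin(y),np.cos(y),0])
m=(a+b)/2; print('anvil front mid',m,'origin',m-.1065*X)
O=m-.1065*X;O[2]=0
for n,p in(('padface',(pa+pb)/2),('wall',(w1+w2)/2),('base e',e),('base f',f),('anvback',(a2+b2)/2)): print(n,np.round([(p-O)@X*1e3,(p-O)@Y*1e3],1))
poc=O+.085*X+[0,0,.006]; print('yaw',np.degrees(y),'pocket',poc,'toolx yaw',np.degrees(np.arctan2(Rm[1,0],Rm[0,0])))
# held stamp: far block edge top corners
tz=s['ee_pos'][2]-.063
k1,k2=ray(c,285,190,.028+tz),ray(c,357,189,.028+tz)
print('stamp far edge tool cm',100*Rm.T@(k1-s['ee_pos']),100*Rm.T@(k2-s['ee_pos']))
T=np.degrees(np.arctan2(Rm[1,0],Rm[0,0]))
print('tool delta to pocket cm',100*Rm.T@(poc+[0,0,.063]-s['ee_pos']))
np.savez('clamp.npz',O=O,X=X,Y=Y)
E
```

```text
t 7.2 p [0.5456 0.1313 0.2073] F [-0.2 -0.9 -1.1] w 0.017525521605650875
[[ 0.968 -0.251 -0.009]
 [-0.251 -0.968 -0.   ]
 [-0.008  0.002 -1.   ]]
yaw from anvil f/b+90,edge,pad,wall 76.76039942385859 76.97846337978837 77.44536325642667 76.78482133883891 77.5797295460763 76.81385998809787
widths 0.0581843524926597 0.058242064152008735 0.018383315618522574 0.04427126575958375
anvil front mid [0.65423707 0.14204647 0.04      ] origin [0.63027891 0.03827626 0.04      ]
padface [36.9 -0.3]
wall [63.  -0.8]
base e [129.4  36.8]
base f [-16.6  35.7]
anvback [1.248e+02 1.000e-01]
yaw 76.99952151204288 pocket [0.64940045 0.12109755 0.006     ] toolx yaw -14.539771245798594
stamp far edge tool cm [ 2.60139408 -1.74397732  3.47443477] [2.64833561 1.81732607 3.48227021]
tool delta to pocket cm [10.42069799 -1.65473643 13.73570937]
```

```bash
cat >> h.py <<'E'
def clampdelta(px,py,pz):
    k=np.load('clamp.npz'); O,X,Y=k['O'],k['X'],k['Y']; s,Rm=st()
    p=O+px*X+py*Y+[0,0,pz]; e=s['ee_pos']-O
    print('clamp xyz mm',np.round([e@X*1e3,e@Y*1e3,e[2]*1e3],1),'tool delta cm',np.round(100*Rm.T@(p-s['ee_pos']),2),'turn for toolx=-Y',np.round((np.arctan2(Rm[1,0],Rm[0,0])-np.arctan2(-Y[1],-Y[0])),4))
E
python3 -m jog '[[0,0,0,-0.027,1],[2,-0.3,1.0,0,1],[2,-0.3,1.5,0,1],[2,-0.3,1.5,0,1],[1.5,-0.3,1.5,0,1],[1.5,-0.2,1.5,0,1],[1,0,1.5,0,1],[0,0,1,0,1],[0,0,0,0,1],[0,0,0,0,1]]'
python3 - <<'E'
from h import *
clampdelta(.085,0,.069)
shot('scene','s2.png'); c=shot('wrist','w3.png')
a=load('s2.png')['pixels'][180:300,270:400,::-1]
a=cv2.resize(a,None,fx=3,fy=3,interpolation=cv2.INTER_CUBIC); b=c['pixels'][:360,120:520,::-1]
cv2.imwrite('pics/j3.png',np.hstack([a,b]))
E
```

```text
time: 8.2
ee_pos: [0.6494, 0.1225, 0.1082]
eef_rot: [0.994, -0.107, -0.004, 0.001]
ft_force: [-0.1, 0.8, -0.6]
width: 0.0176
t 8.2 p [0.6494 0.1225 0.1082] F [-0.1  0.8 -0.6] w 0.017629043778633162
[[ 0.977 -0.212 -0.007]
 [-0.212 -0.977 -0.001]
 [-0.007  0.002 -1.   ]]
clamp xyz mm [ 86.4   0.3 108.2] tool delta cm [0.05 0.13 3.92] turn for toolx=-Y 0.0133
```

View pics/j3.png

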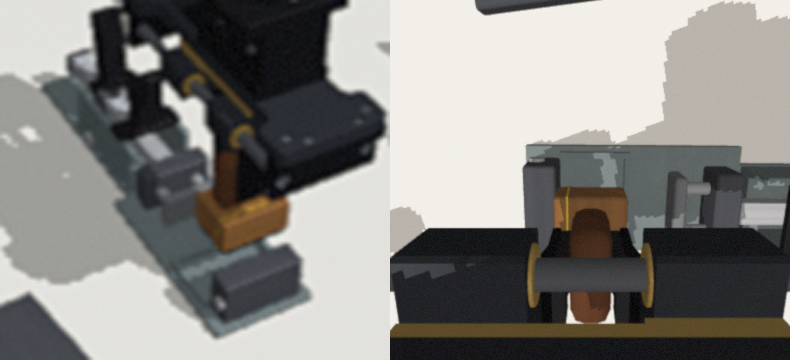

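Scene and wrist views show the stamp level over the pocket, between anvil and pad. I'll check the anvil and pocket edges numerically from this view.

```bash
python3 - <<'E'
from h import *
c=load('w3.png'); k=np.load('clamp.npz');O,X,Y=k['O'],k['X'],k['Y']
g=cv2.cvtColor(c['pixels'],cv2.COLOR_RGB2GRAY).astype(int)
for v in(170,178,184): print(v,'from u=252',g[v,250:300].tolist())
print('v col u=330 from 140',g[140:165,330].tolist(),'u=345',g[140:165,345].tolist())
print('v=165 u 350..366',g[165,346:372].tolist(), 'anvil col u=270', g[150:172,270].tolist(), 'block row195', g[195,280:300].tolist(), g[195,345:362].tolist())
E
```

```text
170 from u=252 [240, 228, 171, 96, 83, 88, 89, 89, 87, 87, 87, 83, 86, 84, 80, 80, 82, 83, 83, 83, 82, 84, 81, 81, 82, 81, 86, 80, 82, 83, 84, 84, 79, 71, 62, 48, 39, 36, 43, 48, 79, 98, 99, 99, 98, 99, 98, 98, 101, 99]
178 from u=252 [239, 237, 208, 108, 83, 89, 89, 89, 89, 88, 88, 84, 84, 85, 83, 82, 81, 81, 79, 81, 84, 81, 85, 86, 85, 88, 86, 83, 87, 84, 87, 82, 82, 71, 61, 54, 41, 36, 40, 51, 74, 94, 98, 98, 94, 96, 98, 99, 99, 94]
184 from u=252 [239, 238, 218, 143, 88, 85, 84, 87, 86, 84, 90, 88, 87, 85, 86, 82, 84, 81, 82, 80, 79, 82, 82, 85, 82, 83, 84, 84, 82, 83, 82, 84, 81, 77, 65, 51, 43, 39, 40, 42, 69, 95, 96, 95, 101, 97, 97, 99, 96, 99]
v col u=330 from 140 [181, 182, 179, 177, 156, 86, 91, 97, 98, 97, 95, 83, 93, 131, 135, 133, 135, 134, 126, 105, 98, 97, 103, 100, 99] u=345 [233, 218, 213, 204, 159, 93, 99, 102, 102, 102, 100, 89, 76, 88, 98, 97, 94, 95, 100, 109, 125, 125, 122, 124, 127]
v=165 u 350..366 [122, 102, 97, 97, 98, 98, 95, 85, 77, 93, 97, 100, 96, 96, 97, 99, 101, 98, 98, 99, 98, 100, 102, 99, 100, 101] anvil col u=270 [142, 139, 139, 136, 128, 100, 93, 85, 97, 120, 122, 106, 60, 42, 40, 43, 58, 65, 75, 81, 82, 81] block row195 [85, 81, 85, 76, 70, 61, 59, 56, 55, 49, 52, 51, 54, 55, 54, 59, 82, 93, 70, 55] [54, 51, 58, 49, 55, 53, 53, 56, 55, 59, 61, 83, 93, 95, 98, 101, 98]
```

```bash
python3 - <<'E'
from h import *
c=load('w3.png'); k=np.load('clamp.npz');O,X,Y=k['O'],k['X'],k['Y']
def q(n,u,v,z):
    p=ray(c,u,v,z)-O; print(n,np.round([p@X*1e3,p@Y*1e3],1))
for v in(170,184): q('anvil front top',284.5,v,.04); q('anvil bottom front',290,v,.006); q('anvil back',253,v,.04)
for z in(.006,.012): q('wall',354,165,z); q('far wall',330,151.5,z);q('far base edge',330,144.5,0)
q('anvil far top',270,166,.04); q('block L',286,195,.073); q('block R',356,195,.073)
q('block bot far',320,188,.073)
E
```

```text
anvil front top [107.4 -28.8]
anvil bottom front [107.  -22.3]
anvil back [125.7 -28.6]
anvil front top [107.5 -20.4]
anvil bottom front [107.  -12.6]
anvil back [126.  -20.2]
wall [ 63.7 -26.2]
far wall [ 80.1 -35.2]
far base edge [ 80.  -39.1]
wall [ 64.3 -27.3]
far wall [ 80.3 -36. ]
far base edge [ 80.  -39.1]
anvil far top [115.8 -31. ]
block L [103.7 -22.5]
block R [ 68.8 -22.9]
block bot far [ 86.8 -26.3]
```

```bash
python3 -m jog '[[0.04,0.07,0,0.013,1],[0,0,0.7,0,1],[0,0,0.7,0,1],[0,0,0.7,0,1],[0,0,0.5,0,1],[0,0,0.3,0,1],[0,0,0.2,0,1],[0,0,0.1,0,1],[0,0,0,0,1],[0,0,0,0,1]]'
python3 - <<'E'
from h import *
clampdelta(.0856,-.0005,.069)
E
```

```text
time: 9.3
ee_pos: [0.6497, 0.1221, 0.0758]
eef_rot: [0.994, -0.113, -0.002, 0.001]
ft_force: [0.6, -0.3, -1.3]
width: 0.0177
t 9.3 p [0.6497 0.1221 0.0758] F [ 0.6 -0.3 -1.3] w 0.017734432630947337
[[ 0.974 -0.225 -0.004]
 [-0.225 -0.974 -0.001]
 [-0.004  0.002 -1.   ]]
clamp xyz mm [86.  -0.1 75.8] tool delta cm [0.04 0.04 0.68] turn for toolx=-Y -0.0001
```

```bash
python3 -m jog '[[0.04,0.04,0.1,0,1],[0,0,0.15,0,1],[0,0,0.15,0,1],[0,0,0.15,0,1],[0,0,0.1,0,1],[0,0,0.1,0,1],[0,0,0,0,1],[0,0,0,0,1],[0,0,0,0,1],[0,0,0,0,1]]'
python3 - <<'E'
from h import *
clampdelta(.0856,-.0005,.069)
E
```

```text
time: 10.3
ee_pos: [0.6528, 0.1214, 0.0735]
eef_rot: [0.993, -0.114, 0.001, 0.0]
ft_force: [0.2, 0.1, -0.4]
width: 0.0179
t 10.3 p [0.6528 0.1214 0.0735] F [ 0.2  0.1 -0.4] w 0.01787920211657178
[[ 0.974 -0.226  0.003]
 [-0.226 -0.974 -0.001]
 [ 0.003  0.    -1.   ]]
clamp xyz mm [86.1 -3.2 73.5] tool delta cm [-0.28  0.05  0.45] turn for toolx=-Y -0.0014
```

```bash
python3 -m jog '[[-0.28,0.05,0.15,0,1],[0,0,0.3,0,1],[0,0,0.2,0,1],[0,0,0.1,0,1],[0,0,0,0,1],[0,0,0,0,1],[0,0,0,0,1],[0,0,0,0,1],[0,0,0,0,1],[0,0,0,0,1]]'
python3 - <<'E'
from h import *
clampdelta(.0856,-.0005,.069)
E
```

```text
time: 11.3
ee_pos: [0.652, 0.1213, 0.0693]
eef_rot: [0.993, -0.114, 0.004, 0.0]
ft_force: [0.2, -0.2, 2.2]
width: 0.0185
t 11.3 p [0.652  0.1213 0.0693] F [ 0.2 -0.2  2.2] w 0.01850102208485382
[[ 0.974 -0.227  0.008]
 [-0.227 -0.974 -0.002]
 [ 0.008 -0.    -1.   ]]
clamp xyz mm [85.8 -2.5 69.3] tool delta cm [-0.2   0.02  0.03] turn for toolx=-Y -0.0023
```

```bash
python3 -m jog '[[-0.15,0,0,0,1],[0,0,0,0,0.6],[0,0,0,0,0.6],[0,0,0,0,0.6],[0,0,0,0,0.6],[0,0,-1,0,0.6],[0,0,-2,0,0.6],[0,0,-3,0,0.6],[-2,0,-3,0,0.6],[-3,0,-3,0,0.6]]'
python3 - <<'E'
from h import *
clampdelta(.0856,-.0005,.069)
c=shot('wrist','w4.png'); cv2.imwrite('pics/w4.png',c['pixels'][:300,100:,::-1])
E
```

```text
time: 12.3
ee_pos: [0.5991, 0.1315, 0.1889]
eef_rot: [0.993, -0.116, -0.0, 0.001]
ft_force: [-0.5, 1.0, 0.3]
width: 0.0349
t 12.3 p [0.5991 0.1315 0.1889] F [-0.5  1.   0.3] w 0.034911036374825316
[[ 0.973 -0.23  -0.001]
 [-0.23  -0.973 -0.002]
 [-0.     0.002 -1.   ]]
clamp xyz mm [ 83.9  51.3 188.9] tool delta cm [ 5.19 -0.22 11.99] turn for toolx=-Y -0.0047
```

View pics/w4.png

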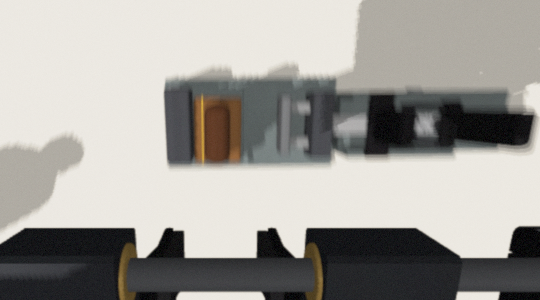

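Wrist view: the stamp sits upright in the pocket along the anvil (crop 215,128), released, pad free at (285,125). Now to the trigger.

```bash
python3 -m jog '[[0.6,2.2,0,0,0.5],[0.6,2.2,0,0,0.5],[0.6,2.2,0,0,0.5],[0.6,2.2,0,0,0.5],[0.6,2.2,0,0,0.5],[0.6,2.2,0,0,0.5],[0.6,2.2,0,0,0.5],[0.6,2.2,0,0,0.5],[0,0,0,-0.14,0.5],[0,0,0,-0.14,0.5]]'
python3 -m jog '[[0,0,0,-0.14,0.5],[0,0,0,-0.14,0.5],[0,0,0,-0.14,0.5],[0,0,0,-0.14,0.5],[0,0,0,-0.14,0.5],[0,0,0,-0.14,0.5],[0,0,0,-0.14,0.5],[0,0,0,-0.14,0.5],[0,0,0,-0.14,0.5],[0,0,0,0,0.5]]'
python3 - <<'E'
from h import *
clampdelta(-.096,-.001,.093); print(np.round(r.read_state()['joint_positions'],2))
E
```

```text
time: 13.35
ee_pos: [0.6041, -0.05, 0.2073]
eef_rot: [0.999, 0.033, 0.008, 0.001]
ft_force: [-0.4, 1.7, -0.4]
width: 0.0436
time: 14.35
ee_pos: [0.6039, -0.0494, 0.2149]
eef_rot: [0.77, 0.638, 0.007, 0.008]
ft_force: [-0.1, 0.4, -0.4]
width: 0.0434
t 14.35 p [ 0.6039 -0.0494  0.2149] F [-0.1  0.4 -0.4] w 0.043383222020899816
[[ 0.186  0.982  0.02 ]
 [ 0.982 -0.186 -0.004]
 [-0.     0.021 -1.   ]]
clamp xyz mm [-91.3   6.  214.9] tool delta cm [-0.49  0.43 12.2 ] turn for toolx=-Y 1.6102
[ 0.75  0.47 -0.99  1.53  0.4   1.34 -0.46]
```

```bash
python3 -m jog '[[-0.5,0.4,1,0.04,0.5],[0,0,2,0,0.5],[0,0,2,0,0.5],[0,0,2,0,0.5],[0,0,1,0,0.5],[0,0,0,0,0.5],[0,0,0,0,0.5],[0,0,0,0,0.5],[0,0,0,0,0.5],[0,0,0,0,0.5]]'
python3 - <<'E'
from h import *
clampdelta(-.096,-.001,.093)
c=shot('wrist','w5.png');
E
```

```text
time: 15.35
ee_pos: [0.6111, -0.055, 0.1394]
eef_rot: [0.792, 0.61, 0.009, 0.011]
ft_force: [0.3, -0.3, 0.1]
width: 0.0439
t 15.35 p [ 0.6111 -0.055   0.1394] F [ 0.3 -0.3  0.1] w 0.0439143963245072
[[ 0.254  0.967  0.028]
 [ 0.967 -0.254 -0.006]
 [ 0.002  0.028 -1.   ]]
clamp xyz mm [-95.2  -2.3 139.4] tool delta cm [-0.09 -0.26  4.64] turn for toolx=-Y 1.5404
```

View pics/w5.png

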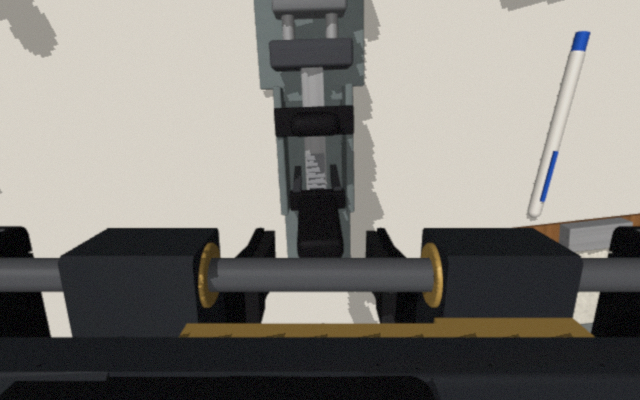

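The lever is centred between the fingers at (320,230); jaw and pad are at the top (310,50 / 308,5). Descend and pinch.

```bash
python3 -m jog '[[0,-0.1,1,-0.03,0.5],[0,0,1,0,0.5],[0,0,1,0,0.5],[0,0,1,0,0.5],[0,0,0.6,0,0.5],[0,0,0.2,0,1],[0,0,0,0,1],[0,0,0,0,1],[0,0,0,0,1],[0,0,0,0,1]]' 25
python3 - <<'E'
from h import *
clampdelta(-.063,-.001,.093)
shot('scene','s3.png'); shot('top','t3.png'); shot('wrist','w6.png')
E
```

```text
time: 16.4
ee_pos: [0.6117, -0.0553, 0.0861]
eef_rot: [0.782, 0.623, 0.009, 0.011]
ft_force: [2.4, 1.3, -3.5]
width: 0.0245
t 16.4 p [ 0.6117 -0.0553  0.0861] F [ 2.4  1.3 -3.5] w 0.02445468100597735
[[ 0.223  0.974  0.028]
 [ 0.975 -0.223 -0.005]
 [ 0.001  0.028 -1.   ]]
clamp xyz mm [-95.4  -3.   86.1] tool delta cm [ 3.24 -0.17 -0.69] turn for toolx=-Y 1.5728
```

```bash
python3 -m jog '[[0.8,0,0,0,1],[0.8,0,0,0,1],[0.8,0,0,0,1],[0.6,0,0,0,1],[0,0,0,0,1],[-0.8,0,0,0,1],[-0.8,0,0,0,1],[-0.8,0,0,0,1],[-0.6,0,0,0,1],[0,0,0,0,1]]' 25
python3 - <<'E'
from h import *
clampdelta(-.095,-.002,.087)
c=shot('wrist','w7.png'); a=load('w6.png')
sc=shot('scene','s4.png')
cv2.imwrite('pics/j7.png',np.vstack([np.hstack([a['pixels'][:240,200:440,::-1],c['pixels'][:240,200:440,::-1]]),np.hstack([cv2.resize(x['pixels'][170:290,270:390,::-1],None,fx=2,fy=2,interpolation=cv2.INTER_CUBIC) for x in(load('s3.png'),sc)])]))
E
```

```text
time: 17.55
ee_pos: [0.6117, -0.0557, 0.0864]
eef_rot: [0.782, 0.623, 0.009, 0.011]
ft_force: [1.5, -5.5, 0.5]
width: 0.0244
t 17.55 p [ 0.6117 -0.0557  0.0864] F [ 1.5 -5.5  0.5] w 0.02443459244077897
[[ 0.223  0.974  0.027]
 [ 0.975 -0.223 -0.007]
 [-0.001  0.028 -1.   ]]
clamp xyz mm [-95.8  -3.   86.4] tool delta cm [ 0.08 -0.1  -0.07] turn for toolx=-Y 1.5726
```

View pics/j7.png

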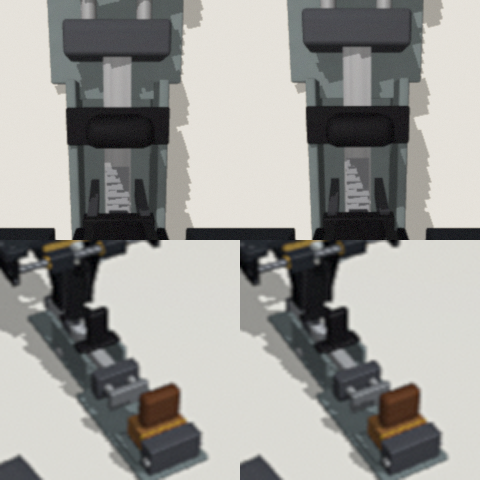

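Jaw advanced visibly (back edge in wrist crop from v≈60 to ≈50). The stamp is steady in the scene view. I'll set up a numeric jaw measurement.

```bash
python3 - <<'E'
from h import *
k=np.load('clamp.npz');O,X=k['O'],k['X']
for f in('w6.png','w7.png'):
    c=load(f); g=cv2.cvtColor(c['pixels'],cv2.COLOR_RGB2GRAY)
    print(f,'u290',g[0:70,285:296].mean(1).astype(int).tolist()); print('u318',g[30:75,314:321].mean(1).astype(int).tolist())
    for v in(45,50,55,60): print(v,[round(1e3*float((ray(c,300,v,z)-O)@X),1) for z in(.042,.03)])
E
```

```text
w6.png u290 [106, 108, 117, 134, 140, 142, 142, 143, 142, 143, 145, 144, 143, 143, 143, 144, 144, 142, 127, 86, 75, 75, 78, 77, 78, 78, 80, 79, 78, 78, 77, 76, 75, 76, 76, 76, 77, 77, 77, 76, 76, 76, 75, 75, 76, 76, 76, 77, 76, 75, 75, 71, 62, 53, 45, 37, 32, 29, 33, 32, 34, 51, 76, 88, 89, 88, 89, 90, 89, 90]
u318 [76, 74, 76, 75, 76, 76, 76, 75, 74, 75, 74, 75, 75, 74, 75, 75, 76, 74, 76, 74, 75, 72, 63, 55, 45, 40, 68, 107, 123, 125, 124, 124, 125, 124, 125, 125, 134, 157, 171, 173, 173, 174, 173, 173, 172]
45 [-0.4, 1.3]
50 [-2.6, -1.0]
55 [-4.8, -3.4]
60 [-7.1, -5.8]
w7.png u290 [139, 141, 140, 141, 141, 141, 140, 128, 96, 76, 76, 79, 78, 78, 78, 80, 80, 79, 78, 77, 77, 77, 76, 76, 76, 77, 77, 76, 76, 76, 76, 74, 76, 75, 77, 77, 76, 77, 76, 77, 74, 66, 58, 50, 43, 35, 32, 32, 32, 31, 31, 34, 54, 79, 88, 88, 87, 88, 87, 87, 88, 86, 88, 88, 89, 88, 88, 90, 90, 90]
u318 [75, 75, 74, 75, 76, 75, 76, 74, 76, 75, 74, 68, 59, 51, 43, 39, 69, 108, 124, 125, 126, 126, 127, 135, 155, 170, 171, 172, 173, 173, 173, 173, 173, 173, 173, 173, 173, 173, 173, 172, 172, 173, 173, 172, 172]
45 [-0.9, 0.8]
50 [-3.1, -1.6]
55 [-5.4, -3.9]
60 [-7.6, -6.3]
```

```bash
cat >> h.py <<'E'
def jaw(f):
    "clamp x (mm) of the jaw's back and front top edges, z 42 mm, from a wrist picture"
    c=shot('wrist',f); k=np.load('clamp.npz'); g=cv2.cvtColor(c['pixels'],cv2.COLOR_RGB2GRAY)[:,285:296].mean(1)
    d=np.where(g[:120]<60)[0]; b=d[0]
    fr=[i for i in range(1,b) if g[i-1]>100 and g[i]<=100]
    x=lambda v: round(float((ray(c,300,v,.042)-k['O'])@k['X'])*1e3,1)
    print('jaw back',b,x(b),'front',[(i,x(i)) for i in fr])
E
python3 -m jog '[[0.9,0,0,0,1],[0.9,0,0,0,1],[0.9,0,0,0,1],[0.6,0,0,0,1],[0.2,0,0,0,1],[0,0,0,0,1],[0,0,0,0,1],[0,0,0,0,1],[0,0,0,0,1],[0,0,0,0,1]]' 25
python3 - <<'E'
from h import *
clampdelta(-.064,-.002,.087); jaw('w8.png')
E
```

```text
time: 18.65
ee_pos: [0.6158, -0.0375, 0.0879]
eef_rot: [0.787, 0.617, -0.004, 0.018]
ft_force: [2.7, -1.6, -2.4]
width: 0.0244
t 18.65 p [ 0.6158 -0.0375  0.0879] F [ 2.7 -1.6 -2.4] w 0.024423648681457466
[[ 0.239  0.971  0.015]
 [ 0.971 -0.238 -0.033]
 [-0.029  0.023 -0.999]]
clamp xyz mm [-77.1  -3.   87.9] tool delta cm [ 1.31 -0.12  0.05] turn for toolx=-Y 1.5566
jaw back 1 35.1 front []
```

```bash
cat >> h.py <<'E'
def jawm(c):
    k=np.load('clamp.npz'); g=cv2.cvtColor(c['pixels'],cv2.COLOR_RGB2GRAY)[:140,285:296].mean(1)
    ok=(g>66)&(g<84); best=(0,0); s=None
    for i,o in enumerate(list(ok)+[False]):
        if o and s is None: s=i
        if not o and s is not None:
            if i-s>best[1]-best[0]: best=(s,i)
            s=None
    x=lambda v: round(float((ray(c,300,v,.042)-k['O'])@k['X'])*1e3,1)
    print('jaw front/back',best,x(best[0]),x(best[1]))
def jaw(f): jawm(shot('wrist',f))
E
python3 - <<'E'
from h import *
for f in('w6.png','w7.png','w8.png'): jawm(load(f))
E
python3 -m jog '[[0.9,0,0,0,1],[0.9,0,0,0,1],[0.9,0,0,0,1],[0.9,0,0,0,1],[0.9,0,0,0,1],[0.9,0,0,0,1],[0.9,0,0,0,1],[0.9,0,0,0,1],[0.9,0,0,0,1],[0.9,0,0,0,1]]' 25
python3 - <<'E'
from h import *
clampdelta(-.064,-.002,.087); jaw('w9.png')
E
```

```text
jaw front/back (20, 52) 10.4 -3.5
jaw front/back (9, 42) 14.5 0.4
jaw front/back (38, 70) 19.6 5.5
time: 19.7
ee_pos: [0.6217, -0.0143, 0.0836]
eef_rot: [0.8, 0.596, -0.055, 0.04]
ft_force: [-23.5, -26.8, 22.0]
width: 0.024
t 19.7 p [ 0.6217 -0.0143  0.0836] F [-23.5 -26.8  22. ] w 0.023994899864962987
[[ 0.284  0.958 -0.041]
 [ 0.949 -0.287 -0.13 ]
 [-0.137 -0.002 -0.991]]
clamp xyz mm [-53.2  -3.5  83.6] tool delta cm [-1.12 -0.08 -0.18] turn for toolx=-Y 1.5066
jaw front/back (67, 101) 26.4 11.7
```

```bash
python3 -m jog '[[-0.8,0,0,0,1],[-0.8,0,0,0,1],[-0.8,0,0,0,1],[-0.8,0,0,0,1],[-0.6,0,0,0,1],[-0.3,0,0,0,1],[0,0,0,0,1],[0,0,0,0,1],[0,0,0,0,1],[0,0,0,0,1]]' 25
python3 - <<'E'
from h import *
clampdelta(-.095,-.002,.087); jaw('w10.png')
E
```

```text
time: 20.75
ee_pos: [0.6139, -0.0472, 0.0879]
eef_rot: [0.798, 0.599, -0.047, 0.039]
ft_force: [1.8, -1.3, -2.3]
width: 0.0241
t 20.75 p [ 0.6139 -0.0472  0.0879] F [ 1.8 -1.3 -2.3] w 0.02407630876755694
[[ 0.277  0.96  -0.028]
 [ 0.953 -0.279 -0.118]
 [-0.121  0.006 -0.993]]
clamp xyz mm [-87.   -3.2  87.9] tool delta cm [-0.79 -0.08  0.19] turn for toolx=-Y 1.5144
jaw front/back (0, 22) 20.1 11.6
```

```bash
python3 -m jog '[[-0.6,0,0,0,1],[-0.6,0,0,0,1],[-0.6,0,0,0,1],[-0.6,0,0,0,1],[-0.6,0,0,0,1],[-0.6,0,0,0,1],[-0.6,0,0,0,1],[0,0,0,0,1],[0,0,0,0,1],[0,0,0,0,1]]' 25
python3 - <<'E'
from h import *
clampdelta(-.095,-.002,.087); jaw('w11.png')
E
```

```text
time: 21.8
ee_pos: [0.613, -0.0495, 0.0884]
eef_rot: [0.788, 0.615, -0.018, 0.026]
ft_force: [2.6, -0.7, -2.9]
width: 0.0241
t 21.8 p [ 0.613  -0.0495  0.0884] F [ 2.6 -0.7 -2.9] w 0.02412144817619391
[[ 0.244  0.97   0.004]
 [ 0.968 -0.243 -0.064]
 [-0.061  0.019 -0.998]]
clamp xyz mm [-89.4  -2.9  88.4] tool delta cm [-0.55 -0.08  0.17] turn for toolx=-Y 1.5508
jaw front/back (0, 23) 21.1 11.8
```

```bash
python3 -m jog '[[-0.5,0,0,0,1],[-0.6,0,0,0,1],[-0.6,0,0,0,1],[-0.6,0,0,0,1],[0.6,0,0,0,1],[0.8,0,0,0,1],[0.8,0,0,0,1],[0.8,0,0,0,1],[0.8,0,0,0,1],[0.8,0,0,0,1]]' 12
python3 - <<'E'
from h import *
clampdelta(-.064,-.002,.087); jaw('w12.png')
E
```

```text
time: 22.85
ee_pos: [0.6192, -0.0227, 0.0902]
eef_rot: [0.788, 0.615, -0.016, 0.026]
ft_force: [-1.3, -7.1, -1.5]
width: 0.0243
t 22.85 p [ 0.6192 -0.0227  0.0902] F [-1.3 -7.1 -1.5] w 0.024332007813387114
[[ 0.243  0.97   0.007]
 [ 0.968 -0.242 -0.06 ]
 [-0.057  0.021 -0.998]]
clamp xyz mm [-61.9  -3.   90.2] tool delta cm [-0.2  -0.1   0.33] turn for toolx=-Y 1.5516
jaw front/back (33, 65) 35.7 21.7
```

```bash
python3 -m jog '[[-0.8,0,0,0,1],[-0.8,0,0,0,1],[-0.8,0,0,0,1],[-0.8,0,0,0,1],[-0.8,0,0,0,1],[0.6,0,0,0,1],[0.8,0,0,0,1],[0.8,0,0,0,1],[0.8,0,0,0,1],[0.5,0,0,0,1]]' 12
python3 - <<'E'
from h import *
clampdelta(-.064,-.002,.087); jaw('w13.png')
E
```

```text
time: 23.9
ee_pos: [0.6158, -0.0373, 0.0928]
eef_rot: [0.79, 0.612, -0.019, 0.028]
ft_force: [-1.5, -6.3, 2.4]
width: 0.0245
t 23.9 p [ 0.6158 -0.0373  0.0928] F [-1.5 -6.3  2.4] w 0.02449817792360372
[[ 0.251  0.968  0.004]
 [ 0.966 -0.25  -0.068]
 [-0.065  0.021 -0.998]]
clamp xyz mm [-76.9  -2.9  92.8] tool delta cm [ 1.32 -0.14  0.5 ] turn for toolx=-Y 1.5438
jaw front/back (0, 21) 34.3 25.6
```

```bash
python3 -m jog '[[0.5,0,0.1,0,1],[0.5,0,0.1,0,1],[0.5,0,0.1,0,1],[0.5,0,0.1,0,1],[0.5,0,0.1,0,1],[0.5,0,0,0,1],[0.3,0,0,0,1],[0.3,0,0,0,1],[0.3,0,0,0,1],[0.3,0,0,0,1]]' 14
python3 - <<'E'
from h import *
clampdelta(-.064,-.002,.087); jaw('w14.png')
E
```

```text
time: 24.95
ee_pos: [0.6193, -0.0229, 0.0903]
eef_rot: [0.796, 0.603, -0.037, 0.037]
ft_force: [-1.9, -4.9, 3.3]
width: 0.0239
t 24.95 p [ 0.6193 -0.0229  0.0903] F [-1.9 -4.9  3.3] w 0.023900239711156485
[[ 0.269  0.963 -0.015]
 [ 0.957 -0.27  -0.103]
 [-0.103  0.013 -0.995]]
clamp xyz mm [-62.1  -3.   90.3] tool delta cm [-0.16 -0.1   0.35] turn for toolx=-Y 1.5233
jaw front/back (1, 39) 45.9 30.5
```

```bash
python3 -m jog '[[-0.8,0,0,0,1],[-0.8,0,0,0,1],[-0.8,0,0,0,1],[-0.8,0,0,0,1],[-0.8,0,0.1,0,1],[-0.6,0,0.1,0,1],[-0.6,0,0.1,0,1],[0.6,0,0,0,1],[0.8,0,0,0,1],[0.7,0,0,0,1]]' 14
python3 - <<'E'
from h import *
clampdelta(-.064,-.002,.087); jaw('w15.png')
E
```

```text
time: 26.0
ee_pos: [0.6133, -0.0478, 0.0943]
eef_rot: [0.794, 0.606, -0.026, 0.033]
ft_force: [-4.6, -7.0, 6.2]
width: 0.0237
t 26.0 p [ 0.6133 -0.0478  0.0943] F [-4.6 -7.   6.2] w 0.023737906182319156
[[ 0.264  0.965 -0.001]
 [ 0.961 -0.263 -0.085]
 [-0.082  0.021 -0.996]]
clamp xyz mm [-87.7  -2.8  94.3] tool delta cm [ 2.42 -0.19  0.53] turn for toolx=-Y 1.5295
jaw front/back (113, 115) -27.8 -28.8
```

```bash
python3 -m jog '[[0.5,0,0.15,0,1],[0.5,0,0.15,0,1],[0.5,0,0.15,0,1],[0.5,0,0.1,0,1],[0.4,0,0,0,1],[0.4,0,0,0,1],[0.3,0,0,0,1],[0.3,0,0,0,1],[0.3,0,0,0,1],[0.3,0,0,0,1]]' 14
python3 - <<'E'
from h import *
clampdelta(-.064,-.002,.087); jaw('w16.png')
E
```

```text
time: 27.05
ee_pos: [0.6156, -0.0376, 0.0927]
eef_rot: [0.8, 0.597, -0.044, 0.042]
ft_force: [-2.7, -5.0, 4.7]
width: 0.0245
t 27.05 p [ 0.6156 -0.0376  0.0927] F [-2.7 -5.   4.7] w 0.024471867284863506
[[ 0.284  0.959 -0.022]
 [ 0.951 -0.284 -0.119]
 [-0.121  0.013 -0.993]]
clamp xyz mm [-77.2  -2.8  92.7] tool delta cm [ 1.38 -0.17  0.41] turn for toolx=-Y 1.5077
jaw front/back (125, 126) -24.5 -25.0
```

```bash
python3 - <<'E'
from h import *
sc=shot('scene','s5.png')
cv2.imwrite('pics/j8.png',np.hstack([cv2.resize(x['pixels'][205:293,300:380,::-1],None,fx=5,fy=5,interpolation=cv2.INTER_CUBIC) for x in(load('s3.png'),sc)]))
c=load('w16.png'); g=cv2.cvtColor(c['pixels'],cv2.COLOR_RGB2GRAY)[:40,285:296].mean(1).astype(int); print(g.tolist())
k=np.load('clamp.npz');print([round(1e3*float((ray(c,300,v,.042)-k['O'])@k['X']),1) for v in(0,5,10,15,20)])
E
```

```text
[95, 94, 95, 98, 105, 106, 107, 108, 113, 123, 133, 136, 136, 135, 135, 134, 133, 132, 132, 131, 130, 129, 129, 129, 128, 127, 126, 125, 125, 124, 124, 123, 122, 121, 121, 120, 120, 119, 118, 118]
[30.4, 28.4, 26.5, 24.5, 22.5]
```

View pics/j8.png

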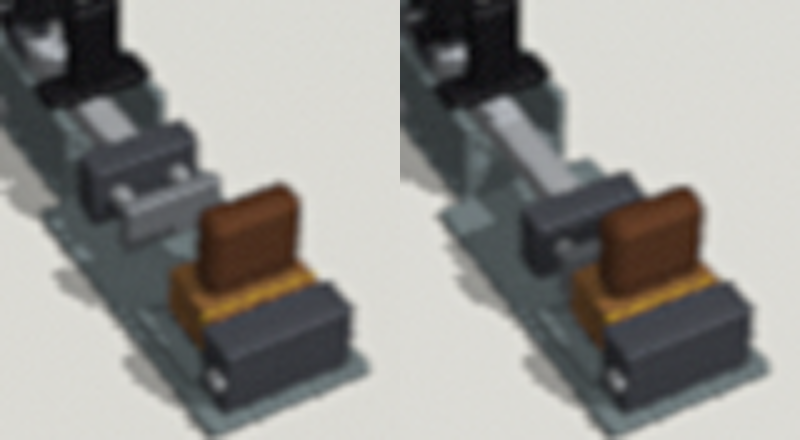

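Scene: the pad has reached the block (right half); the stamp is steady against the anvil. I'll track the jaw end from the start picture to get its travel.

```bash
cat >> h.py <<'E'
def travel(f):
    "jaw travel (mm) since s3 from the scene view: jaw's near end, z ~ 30 mm"
    k=np.load('clamp.npz');O,X,Y=k['O'],k['X'],k['Y']; a=load('s3.png'); b=load(f)
    up=lambda c:cv2.resize(c['pixels'],None,fx=4,fy=4,interpolation=cv2.INTER_CUBIC)
    A,B=up(a),up(b); x0,y0,w,h=4*315,4*230,4*10,4*20
    T=A[y0:y0+h,x0:x0+w]; res=cv2.matchTemplate(B[y0-20:y0+120,x0-20:x0+140],T,cv2.TM_CCOEFF_NORMED)
    _,sc,_,(mx,my)=cv2.minMaxLoc(res); c0=np.array([x0+w/2,y0+h/2])/4; c1=c0+np.array([mx-20,my-20])/4
    for z in(.026,.034):
        d=ray(b,*c1,z)-ray(a,*c0,z); print(f,round(sc,3),'travel X,Y',np.round([d@X*1e3,d@Y*1e3],1),c1-c0)
E
python3 - <<'E'
from h import *
travel('s4.png'); travel('s5.png')
E
```

```text
s4.png 0.992 travel X,Y [ 3.6 -0.1] [0.75 1.  ]
s4.png 0.992 travel X,Y [ 3.5 -0.1] [0.75 1.  ]
s5.png 0.919 travel X,Y [36.1  1.4] [ 8.75 10.  ]
s5.png 0.919 travel X,Y [35.7  1.4] [ 8.75 10.  ]
```

```bash
python3 -m jog '[[0.5,0,0.1,0,1],[0.5,0,0.1,0,1],[0.5,0,0.1,0,1],[0.5,0,0.1,0,1],[0.5,0,0.1,0,1],[0.4,0,0.1,0,1],[0.4,0,0.1,0,1],[0.4,0,0.1,0,1],[0.35,0,0.1,0,1],[0.35,0,0.1,0,1]]' 14
python3 - <<'E'
from h import *
clampdelta(-.064,-.002,.087); jaw('w17.png'); shot('scene','s6.png'); travel('s6.png'); clampdelta(-.064,-.002,.087)
E
```

```text
time: 28.15
ee_pos: [0.6185, -0.0265, 0.0899]
eef_rot: [0.806, 0.586, -0.065, 0.051]
ft_force: [-8.9, -5.3, 14.5]
width: 0.0245
t 28.15 p [ 0.6185 -0.0265  0.0899] F [-8.9 -5.3 14.5] w 0.02446107747444751
[[ 0.304  0.951 -0.045]
 [ 0.938 -0.308 -0.159]
 [-0.166  0.006 -0.986]]
clamp xyz mm [-65.8  -3.1  89.9] tool delta cm [ 0.22 -0.13  0.26] turn for toolx=-Y 1.4838
jaw front/back (0, 4) 38.9 37.4
s6.png 0.809 travel X,Y [41.2 27.5] [20.75  7.5 ]
s6.png 0.809 travel X,Y [40.7 27.2] [20.75  7.5 ]
t 28.25 p [ 0.6185 -0.0264  0.0899] F [-8.7 -4.9 14.8] w 0.024635462785944733
[[ 0.304  0.952 -0.045]
 [ 0.938 -0.308 -0.159]
 [-0.166  0.007 -0.986]]
clamp xyz mm [-65.7  -3.1  89.9] tool delta cm [ 0.2  -0.13  0.26] turn for toolx=-Y 1.484
```

```bash
python3 - <<'E'
from h import *
k=np.load('clamp.npz');O,X,Y=k['O'],k['X'],k['Y']
c=load('w17.png'); g=cv2.cvtColor(c['pixels'],cv2.COLOR_RGB2GRAY); print(g[:16,285:296].mean(1).astype(int).tolist())
up=lambda c:cv2.resize(c['pixels'],None,fx=4,fy=4,interpolation=cv2.INTER_CUBIC)
a=load('s3.png');A=up(a)
for (x,y,w,h) in((315,230,10,20),(315,228,7,22),(314,236,9,14)):
  T=A[4*y:4*(y+h),4*x:4*(x+w)]; p0=O+0; c0=np.array([x+w/2,y+h/2]); P0=ray(a,*c0,.03)
  for f in('s4.png','s5.png','s6.png'):
    B=up(load(f)); res=cv2.matchTemplate(B,T,cv2.TM_CCOEFF_NORMED)
    best=[]
    for t in np.arange(0,50,.25):
        q=proj(a,P0+t*1e-3*X)-[w/2,h/2]; i,j=np.round(4*q).astype(int)
        best.append((res[j-2:j+3,i-2:i+3].max(),t))
    m=max(best); tt=[t for s,t in best if s>m[0]-.004]; print(f,round(float(m[0]),3),'travel',np.mean(tt),min(tt),max(tt))
b=load('s6.png')
cv2.imwrite('pics/j9.png',np.hstack([cv2.resize(x['pixels'][215:275,310:370,::-1],None,fx=6.6,fy=6.6,interpolation=cv2.INTER_CUBIC) for x in(load('s5.png'),b)]))
E
```

```text
[74, 74, 73, 71, 63, 58, 51, 43, 47, 78, 110, 116, 117, 117, 116, 116]
s4.png 0.992 travel 4.0 1.5 6.5
s5.png 0.948 travel 37.75 35.75 39.75
s6.png 0.921 travel 41.5 40.0 43.0
s4.png 0.992 travel 3.625 0.75 6.5
s5.png 0.981 travel 38.375 36.0 40.75
s6.png 0.977 travel 41.75 39.25 44.25
s4.png 0.981 travel 4.375 2.25 6.5
s5.png 0.897 travel 38.375 36.75 40.0
s6.png 0.838 travel 41.25 40.0 42.5
```

View pics/j9.png

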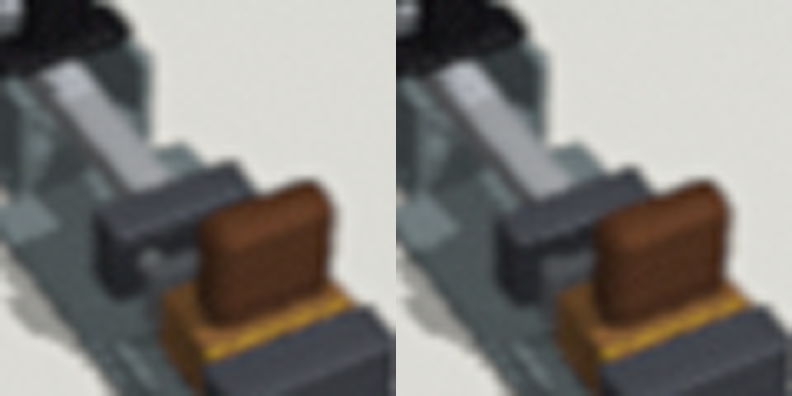

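Jaw travel is about 41 mm (wrist 40.9, scene 41.5, trigger 40) against a gap of 31.6, so the pad is in roughly 9 mm. The picture shows the pad still clear of the jaw and the block upright. I'll ease slightly and test the hold.

```bash
python3 -m jog '[[0.15,0,0,0,1],[0.2,0,0,0,1],[0.25,0,0,0,1],[0.25,0,0,0,1],[0.25,0,0,0,1],[0.25,0,0,0,1],[0.25,0,0,0,1],[0.25,0,0,0,1],[0.25,0,0,0,1],[0.25,0,0,0,1]]' 16
python3 - <<'E'
from h import *
clampdelta(-.064,-.002,.087); jaw('w18.png'); c=load('w18.png'); g=cv2.cvtColor(c['pixels'],cv2.COLOR_RGB2GRAY); print(g[:16,285:296].mean(1).astype(int).tolist())
for i in range(6): shot('scene','s7.png')
clampdelta(-.064,-.002,.087)
E
```

```text
time: 29.25
ee_pos: [0.6191, -0.024, 0.0895]
eef_rot: [0.809, 0.579, -0.08, 0.058]
ft_force: [-5.5, -5.8, 7.7]
width: 0.025
t 29.25 p [ 0.6191 -0.024   0.0895] F [-5.5 -5.8  7.7] w 0.024953057235558018
[[ 0.316  0.947 -0.062]
 [ 0.928 -0.322 -0.185]
 [-0.196  0.001 -0.981]]
clamp xyz mm [-63.1  -3.2  89.5] tool delta cm [-0.04 -0.11  0.27] turn for toolx=-Y 1.47
jaw front/back (0, 5) 40.0 38.2
[73, 73, 73, 72, 67, 60, 54, 47, 48, 72, 104, 115, 117, 116, 116, 116]
t 29.6 p [ 0.6191 -0.0239  0.0896] F [-7.4 -6.4  7.1] w 0.024648158417266117
[[ 0.316  0.947 -0.062]
 [ 0.929 -0.322 -0.185]
 [-0.195  0.001 -0.981]]
clamp xyz mm [-63.1  -3.1  89.6] tool delta cm [-0.05 -0.11  0.27] turn for toolx=-Y 1.4701
```

```bash
python3 -m jog '[[-0.1,0,0,0,1],[0,0,0,0,1],[0,0,0,0,1],[0.1,0,0,0,1],[0.15,0,0,0,1],[0.15,0,0,0,1],[0.15,0,0,0,1],[0.15,0,0,0,1],[0.15,0,0,0,1],[0.15,0,0,0,1]]' 16
python3 - <<'E'
from h import *
clampdelta(-.064,-.002,.087); jaw('w19.png')
for i in range(6): shot('scene','s8.png')
clampdelta(-.064,-.002,.087)
E
```

```text
time: 30.6
ee_pos: [0.6193, -0.0236, 0.0895]
eef_rot: [0.81, 0.576, -0.087, 0.061]
ft_force: [-4.7, -4.8, 6.2]
width: 0.0247
t 30.6 p [ 0.6193 -0.0236  0.0895] F [-4.7 -4.8  6.2] w 0.024674805754061543
[[ 0.32   0.945 -0.071]
 [ 0.924 -0.328 -0.198]
 [-0.211 -0.002 -0.978]]
clamp xyz mm [-62.7  -3.2  89.5] tool delta cm [-0.08 -0.1   0.27] turn for toolx=-Y 1.4638
jaw front/back (0, 5) 39.6 37.8
t 30.95 p [ 0.6192 -0.0236  0.0895] F [-6.2 -5.7  7.3] w 0.02451190817220057
[[ 0.32   0.945 -0.071]
 [ 0.924 -0.328 -0.198]
 [-0.21  -0.002 -0.978]]
clamp xyz mm [-62.7  -3.1  89.5] tool delta cm [-0.08 -0.1   0.27] turn for toolx=-Y 1.4639
```

```bash
python3 -m jog '[[-0.3,0,0,0,1],[-0.3,0,0,0,1],[-0.2,0,0,0,1],[0,0,0,0,1],[0.1,0,0,0,1],[0.15,0,0,0,1],[0.15,0,0,0,1],[0.15,0,0,0,1],[0.15,0,0,0,1],[0.15,0,0,0,1]]' 16
python3 - <<'E'
from h import *
clampdelta(-.064,-.002,.087); jaw('w20.png')
for i in range(6): shot('scene','s9.png')
clampdelta(-.064,-.002,.087)
k=np.load('clamp.npz');O,X,Y=k['O'],k['X'],k['Y']
for f in ('w17.png','w18.png','w19.png','w20.png'):
    c=load(f); g=cv2.cvtColor(c['pixels'],cv2.COLOR_RGB2GRAY)[:,285:296].mean(1)
    v=[i for i in range(1,80) if g[i-1]<=90<g[i] and g[i+4]>105][0]
    # jaw back / bar junction
    print(f,v,[round(1e3*float((ray(c,300,v,z)-O)@X),1) for z in(.03,.042)])
E
```

```text
time: 31.95
ee_pos: [0.6179, -0.0292, 0.0906]
eef_rot: [0.811, 0.574, -0.092, 0.063]
ft_force: [-4.6, -5.7, 5.6]
width: 0.0244
t 31.95 p [ 0.6179 -0.0292  0.0906] F [-4.6 -5.7  5.6] w 0.024439906742545918
[[ 0.325  0.943 -0.076]
 [ 0.919 -0.334 -0.208]
 [-0.221 -0.002 -0.975]]
clamp xyz mm [-68.6  -3.2  90.6] tool delta cm [ 0.51 -0.17  0.25] turn for toolx=-Y 1.4582
jaw front/back (0, 0) 33.2 33.2
t 32.3 p [ 0.6179 -0.0292  0.0906] F [-3.9 -5.3  5.3] w 0.024397838276935604
[[ 0.325  0.943 -0.076]
 [ 0.92  -0.333 -0.208]
 [-0.221 -0.002 -0.975]]
clamp xyz mm [-68.5  -3.2  90.6] tool delta cm [ 0.51 -0.17  0.26] turn for toolx=-Y 1.4582
w17.png 10 [35.9, 35.2]
w18.png 10 [36.7, 36.3]
w19.png 10 [36.2, 36.0]Traceback (most recent call last):
  File "<stdin>", line 8, in <module>
IndexError: list index out of range
```

```bash
python3 - <<'E'
from h import *
k=np.load('clamp.npz');O,X,Y=k['O'],k['X'],k['Y']
up=lambda c:cv2.resize(c['pixels'],None,fx=4,fy=4,interpolation=cv2.INTER_CUBIC)
a=load('s3.png');A=up(a)
for (x,y,w,h) in((315,230,10,20),(315,228,7,22),(314,236,9,14)):
  T=A[4*y:4*(y+h),4*x:4*(x+w)]; P0=ray(a,x+w/2,y+h/2,.03)
  for f in('s6.png','s8.png','s9.png'):
    res=cv2.matchTemplate(up(load(f)),T,cv2.TM_CCOEFF_NORMED); best=[]
    for t in np.arange(25,50,.25):
        i,j=np.round(4*(proj(a,P0+t*1e-3*X)-[w/2,h/2])).astype(int); best.append((res[j-2:j+3,i-2:i+3].max(),t))
    m=max(best); print(f,round(float(m[0]),3),np.mean([t for s,t in best if s>m[0]-.004]))
d=cv2.absdiff(load('scene1.png')['pixels'],load('s9.png')['pixels']).max(2)
for n,(u,v) in dict(knob=(429,228),purple=(428,196),tape=(316,172),tin=(279,305)).items(): print(n,(d[v-14:v+14,u-14:u+14]>45).mean().round(3))
g=cv2.absdiff(load('s5.png')['pixels'],load('s9.png')['pixels']).max(2)[230:290,345:372]; print('stamp/anvil change',(g>45).mean().round(3))
E
```

```text
s6.png 0.921 41.5
s8.png 0.916 42.0
s9.png 0.928 40.125
s6.png 0.977 41.75
s8.png 0.976 42.375
s9.png 0.978 40.375
s6.png 0.838 41.25
s8.png 0.826 41.625
s9.png 0.867 40.375
knob 0.0
purple 0.0
tape 0.962
tin 0.0
stamp/anvil change 0.0
```

```bash
python3 - <<'E'
from h import *
t=shot('top','t9.png'); d=cv2.absdiff(load('top1.png')['pixels'],t['pixels']).max(2)
for n,(u,v) in dict(tape=(399,277),knob=(240,267),tin=(293,114),purple=(265,311)).items():
    b=t['pixels'][v-14:v+14,u-14:u+14]; print(n,(d[v-14:v+14,u-14:u+14]>35).mean().round(3), b.mean().round())
clampdelta(-.064,-.002,.087)
E
```

```text
tape 0.71 80.0
knob 0.0 111.0
tin 0.913 106.0
purple 0.0 103.0
t 32.35 p [ 0.6179 -0.0292  0.0906] F [-4.3 -5.4  4.9] w 0.024706246240051227
[[ 0.325  0.943 -0.076]
 [ 0.92  -0.333 -0.208]
 [-0.221 -0.002 -0.975]]
clamp xyz mm [-68.5  -3.1  90.6] tool delta cm [ 0.5  -0.16  0.26] turn for toolx=-Y 1.4583
```

```bash
python3 -c "
from bench import r
print(r.close_job()); s=r.read_state(); print(s['time'],s['ee_pos'],s['ft_force'],s['width'])"
```

```text
the job is handed in; nothing more can be done
None
the job is handed in; nothing more can be done
```

I set the stamp rubber face down in the pocket with its long side along the anvil and let go of it. I then pumped the trigger until the pad met the block, and handed in at about 32 s still pinching the trigger partly squeezed.

**Pad:** I never measured the pad directly; its press is the jaw travel less the first gap between pad and block (31.6 mm).
- **At hand-in:** the jaw had travelled about 39 to 40 mm, so the pad is pressed in about 7.6 to 8.7 mm. The jaw was out of the wrist camera's view by then. The figure rests on the scene camera (40.3 mm) and the trigger's position (about 39 mm).
- **Before easing back:** the press briefly reached about 10 mm.

**Hold:** the arm's pose and push (about 6 N along the clamp) stayed steady for about 0.4 s before hand-in. The stamp had not shifted since the pad met it.

**What went less well:**
- **Grasp:** I first lifted before the fingers had closed, and had to go down again.
- **Squeezes:** one squeeze ran hard into its stop, with about 42 N at the wrist. The tool tilted about 0.2 rad over the squeezes.

**Other things on the table:** the knob stamp, the purple look-alike and the ink tin were unchanged in the scene view. The top view disagreed on the tin, which I put down to the arm or its shadow without checking. The tape roll could not be checked: its spot differed in both views, most likely because the arm was in front. The gripper never came low near it.

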